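Shut down the dry-block heater and rock its stuck block free

TASK

Shut the dry-block heater down by pressing its keys right down and releasing them one at a time: red first, then yellow, then blue. Then take the stuck aluminium block by its black grip, rock it well over to both sides while it is still down in the well until both brass clips have let go, and lift it out. Finish while still holding it in the gripper, upright and just clear above its well, and leave the bottle and the tape roll where they are.

Things in the scene. Friction and masses are not known exactly. Their poses are not given: they have to be found in the camera images.
- well_mouth (a point): Centre of the well's mouth, level with the rim, 65 mm above the bench, in the white dry-block heater (fixed, 200 x 150 mm; key deck 45 mm high in front, well housing 65 mm high behind). x points from the keys to the heater's back, y to its left, z up. The well is 59 mm (x) by 43 mm (y), 40 mm deep; its centre is 103 mm behind the row of keys.
- block_grip (a point): Middle of the black upright grip fin on the aluminium block (0.3 kg), where to take it. The fin is 12 mm thick (y), 36 mm long (x), from 19 mm below to 16 mm above this point. The block below is 28 mm (y) by 56 mm (x), 65 mm high. Its axes match well_mouth's at the start, this point then 44 mm above the rim and 84 mm above the block's foot.
- block_foot (a point): Centre of the block's underside, 40 mm below the rim: a round bar (10 mm, along x) in a groove of the well floor. The block rocks on it to left and right, about its axis 5 mm above this point (the fin's middle, 79 mm above the axis, moves 79 mm x lean). A lean of 0.13 to 0.16 rad pushes that side's clip back; the rim stops it at 0.23. Do not pull up by over 2 mm while rocking; with both clips back it lifts out freely.
- clip_left (a joint): Travel in m of the brass clip on the left side (well_mouth's +y) of the well: 0 as found, its 3 mm tooth hooked in the block's side groove so the block cannot be pulled straight out. The block leaning to that side pushes it outward against 15 N of friction, and it stays there. Beyond 0.0032 it has let go; 0.008 is its stop.
- clip_right (a joint): Travel in m of the brass clip on the right side (well_mouth's -y) of the well: 0 as found, its 3 mm tooth hooked in the block's side groove so the block cannot be pulled straight out. The block leaning to that side pushes it outward against 15 N of friction, and it stays there. Beyond 0.0032 it has let go; 0.008 is its stop.
- bottle_mid (a point): White plastic reagent bottle with a blue cap, 48 mm across and 100 mm tall, standing loose to the left of the heater, to be left alone; this point is half-way up.
- tape_loose: Roll of tan tape, 98 mm across and 25 mm high, lying loose to the right of the heater, to be left alone; origin at the centre of its underside.
- key_red_top (a point): Round red spring key on the heater's low front deck, 22 mm across, in a black ring 38 mm across; this point is the centre of its top face when up. The top stands 67 mm above the bench, 10 mm above its black ring. The three keys stand 42 mm apart in a row across the deck, in any order.
- key_red (a joint): Travel of the red key in m: 0 up, 0.006 fully down, which takes about 5 N; springs back up.
- key_yellow_top (a point): Round yellow spring key on the heater's low front deck, 22 mm across, in a black ring 38 mm across; this point is the centre of its top face when up. The top stands 67 mm above the bench, 10 mm above its black ring. The three keys stand 42 mm apart in a row across the deck, in any order.
- key_yellow (a joint): Travel of the yellow key in m: 0 up, 0.006 fully down, which takes about 5 N; springs back up.
- key_blue_top (a point): Round blue spring key on the heater's low front deck, 22 mm across, in a black ring 38 mm across; this point is the centre of its top face when up. The top stands 67 mm above the bench, 10 mm above its black ring. The three keys stand 42 mm apart in a row across the deck, in any order.
- key_blue (a joint): Travel of the blue key in m: 0 up, 0.006 fully down, which takes about 5 N; springs back up.
Things that resemble listed ones, but are neither listed nor needed, are in the scene too. What is shaped like the part that bears block_grip but orange is not meant.

How it is judged (in metres and radians):
On the way, in this order (a step that is already met when the one before it is completed fails the run):
1. the red key is pressed right down, the other two up (value of joint key_red above 0.0045 m and value of joint each of key_yellow, key_blue below 0.0015 m), for 0.1 s.
2. the yellow key is pressed right down, the other two up (value of joint key_yellow above 0.0045 m and value of joint each of key_red, key_blue below 0.0015 m), for 0.1 s.
3. the blue key is pressed right down, the other two up (value of joint key_blue above 0.0045 m and value of joint each of key_red, key_yellow below 0.0015 m), for 0.1 s.
4. the block, still down in the well, has been rocked to both sides and both clips have let go (value of joint each of clip_left, clip_right above 0.0032 m and z of block_foot in the frame of well_mouth below -0.025 m), for 0.1 s.
At the end, for the whole second after the job is handed in: The block is held still in the gripper, upright within 11 degrees, its foot 4 to 80 mm above the well's rim and within 40 mm sideways of the well's centre, touching nothing but the fingers (over 2 N); all keys are up (z of block_foot in the frame of well_mouth between 0.004 and 0.08 m and horizontal distance between block_foot and well_mouth below 0.04 m and angle between block_grip's own z axis and vertical below 0.2 rad and contact force between the fingers and heat_block above 2 N and contact force between heat_block and heater below 0.3 N and linear speed of heat_block below 0.03 m/s and value of joint each of key_red, key_yellow, key_blue below 0.0015 m); the arm keeps its last pose, push and grip.
It fails at once if two keys are pressed at the same time (value of joint each of key_red, key_yellow above 0.003 m or value of joint each of key_red, key_blue above 0.003 m or value of joint each of key_yellow, key_blue above 0.003 m).
It fails at once if the bottle or the tape roll is moved by more than 30 mm (distance of any of bottle_mid, tape_loose from where it was at the start of the episode above 0.03 m).
It also fails if it takes over 64 s, if anything falls off the work surface, if the arm or the gripper's body presses on something with over 40 N, if the wrist force passes 120 N, or if a joint passes its speed limit or range.

ROBOT

A 6-joint arm with a two-finger parallel gripper is mounted at the origin on a cart in front of the work surface, level with it; the furniture and walls round the work are solid. World frame = base frame: x ahead of the robot, y to its left, z up, the work surface at z = 0. Lengths are in mm, angles in rad, forces in N, time in s.
With the tool pointing down it reaches from about 350 to 875 mm from the base axis. Payload 4.2 kg.
Tool frame: the origin (TCP) lies midway between the tips of the shut fingers; the grasp point (between the pads) lies 19 mm behind it; z points along the fingers, y is the line along which they close (so a half turn about z gives the same grasp; the last joint's range is limited). The gripper opens to 85 mm and grips with 20 to 120 N. Pads are 22 mm wide; open, the fingers measure 114 mm over their backs; the gripper's body (76 mm by 85 mm) begins 54 mm behind the grasp point. The pads swing forward as they close: fully open they stand 13 mm farther back than shut.
Start: joints at [0.259, 0.385, 0.008, 0, -1.194, -0.259], TCP at [624.979, 0.025, 196.312] pointing down, gripper open.
Joint ranges: [-3.14, 3.14], [-1.21, 2.06], [-1.07, 1.41], [-3.16, 2.05], [-2.99, -0.16], [-3.1, 3.1]. Speed limits (rad/s): [2.79, 2.79, 3.14, 3.14, 3.14, 3.14].

INTERFACE

Orientations are given as a unit quaternion [x, y, z, w].
In Python, from bench import read_state, get_image, job_done gives the robot as it stands.
- The arm moves only by the tool servo_tool, never from a script. Its arguments are lists of equal length, an entry for each row: "rotation": the turn, a rotation vector about the world's x, y, z scaled (see below), a list of three; "slide": the shift along the world's x, y, z scaled (see below), a list of three; "grip": the opening, from -1 (shut) to 1 (fully open). In form: {"rotation": [[rx, ry, rz], ...], "slide": [[tx, ty, tz], ...], "grip": [grip, ...]}. A call has 1 to 8 rows; each row is the pose to reach, as a shift and turn from the pose commanded when the call began, turning the shorter way round; what a row does not reach only later rows make up. The controller multiplies each number of a shift by 0.2 m and each number of a turn by 360 degrees. A row lasts 1/8 s, in which the tool goes at most 62.5 mm and 10.7 degrees, less where a joint would pass 70% of its speed; a pose out of reach is approached as far as the arm can. A call with a number of a shift or a turn outside -1 to 1 is refused whole. A call with a gripper value outside its range is refused whole. The fingers move at their own pace and stop on an object; the grip force is fixed at half the most. Time passes only in rows, so rows that repeat a pose let the fingers close. It gives the time, the measured TCP pose, the force, the opening and the grip force at its end, in the units of the state.
- read_state(): the state, without advancing time (a new reading comes with each control period).
- get_image(name): name is "scene" or "side" or "wrist"; returns a dict with "image" (400x640x3 uint8, red, green, blue), "depth" (400x640 float32, mm along the optical axis (not along the pixel's ray), 0 where there is no reading), "camera_matrix" (3x3 intrinsics, pixels), "k1" (the pictures are not rectified: a ray, as slopes to the right and down, at radius r is drawn at 1 + k1 r^2 times it, then the intrinsics apply), "rvec" (rotation vector, rad) and "tvec" (3), from world to camera coordinates, as OpenCV has them; the wrist camera has in their place "hand_eye" (4x4, takes a point from camera to tool coordinates, whose origin is the TCP and whose axes are the flange's). Camera axes: x right, y down, z forward; pixel columns grow to the right and rows downward; lengths in mm; the calibration is good to about 2 mm. A picture is of the moment at which its call begins: read the wrist's pose just before it.
- job_done(): hands the job in; it is judged then, once.
The state is a dict: "clock": time; "joints": joint angles; "joint_vel": joint speeds; "joint_efforts": joint torques, N m; "position": TCP position; "ee_rot": TCP orientation; "contact_force": force on the tool from outside, world axes, zero at the start; "wrist_torque": the same for the moment, N m; "gripper_width": finger opening in mm; "grasp_force": force on a finger pad.
Only numpy, scipy, OpenCV 4.12 (cv2) and the standard library are available. Lean on these libraries where they do the work, as an engineer would, in place of code of your own. Each camera call takes 0.05 s, during which the arm holds its last target. There are 200 camera calls.

## Working session

There is one attempt and no reset: what is moved stays moved. The work goes in short steps, Python scripts to look and compute and a tool call to move; the robot and the scene stay as the last step left them, time stands still between calls to the robot, and variables do not carry over. Pictures are saved under pics/ and viewed, at most 10 in all, crops included, and the job is handed in when it is done.

Besides the shell and the picture viewer there is one more tool, called after "Request:" as a command line: name --argument value ..., lists and objects as JSON in quotes. servo_tool: Moves the arm, as the interface text tells. Shifts and turns lie within -1 to 1; 1 stands for 0.2 m of shift or 360 degrees of turn. Its arguments: {"type":"object","properties":{"rotation":{"type":"array","items":{"type":"array","items":{"type":"number","minimum":-1,"maximum":1}}},"slide":{"type":"array","items":{"type":"array","items":{"type":"number","minimum":-1,"maximum":1}}},"grip":{"type":"array","items":{"type":"number"}}},"required":["rotation","slide","grip"]}

```bash
mkdir -p pics; cat > h.py <<'E'
import numpy as np, cv2
from bench import read_state, get_image, job_done
from scipy.spatial.transform import Rotation as R
def cam(name):
    s=read_state(); d=get_image(name)
    if 'hand_eye' in d:
        T=np.eye(4);T[:3,:3]=R.from_quat(s['ee_rot']).as_matrix();T[:3,3]=s['position'];d['T']=T@np.array(d['hand_eye'])
    else:
        T=np.eye(4);T[:3,:3]=cv2.Rodrigues(np.array(d['rvec'],float))[0];T[:3,3]=np.array(d['tvec']).ravel();d['T']=np.linalg.inv(T)
    return d
def cloud(d):
    K=np.array(d['camera_matrix'],float);h,w=d['depth'].shape
    u,v=np.meshgrid(np.arange(w),np.arange(h));p=np.stack([u,v],-1).reshape(-1,1,2).astype(float)
    n=cv2.undistortPoints(p,K,np.array([d['k1'],0,0,0.]))[:,0].reshape(h,w,2)
    z=d['depth'][...,None];P=np.concatenate([n*z,z],-1)
    return P@d['T'][:3,:3].T+d['T'][:3,3]
def save(d,f): cv2.imwrite('pics/'+f,cv2.cvtColor(d['image'],cv2.COLOR_RGB2BGR))
E
python3 - <<'E'
from h import *
for n in('scene','side','wrist'):
    d=cam(n);save(d,n+'0.png');np.savez(n+'0.npz',P=cloud(d),I=d['image'],D=d['depth'])
    print(n,d['T'].round(2).tolist())
a=[cv2.imread(f'pics/{n}0.png') for n in('scene','side','wrist')]
E
```

```text
scene [[-0.53, -0.51, 0.68, -442.07], [-0.85, 0.32, -0.42, 586.92], [-0.0, -0.8, -0.6, 942.15], [0.0, 0.0, 0.0, 1.0]]
side [[-1.0, -0.06, 0.06, 485.91], [-0.08, 0.59, -0.8, 840.66], [0.02, -0.8, -0.6, 716.18], [0.0, 0.0, 0.0, 1.0]]
wrist [[-1.0, 0.0, -0.0, 625.16], [0.0, 0.95, 0.31, -80.82], [0.0, 0.31, -0.95, 372.59], [0.0, 0.0, 0.0, 1.0]]
```

View pics/scene0.png

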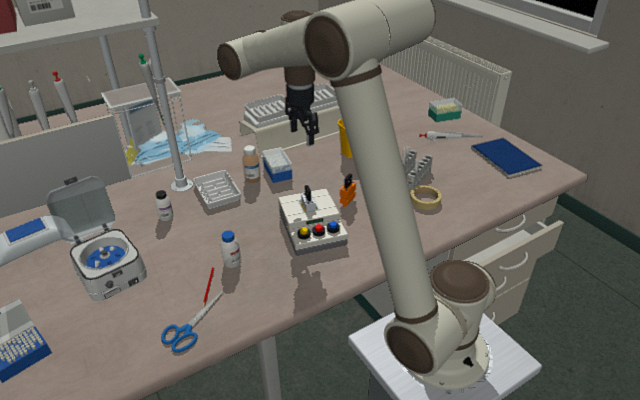

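View pics/wrist0.png

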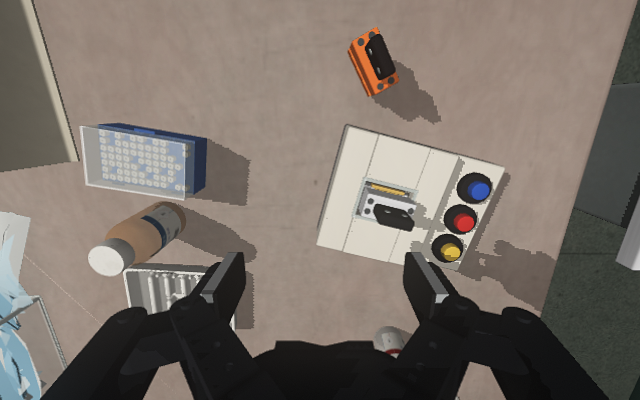

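The wrist view shows the heater, with the keys at blue (480,189), red (461,220) and yellow (449,249), and the black fin at about (393,216). The scene view agrees: the bottle stands to the left and the tape to the right. Next I measure.

```bash
python3 - <<'E'
from h import *
Z=np.load('wrist0.npz');P,I=Z['P'],Z['I']
hsv=cv2.cvtColor(I,cv2.COLOR_RGB2HSV)
v,u=np.mgrid[:400,:640]
box=(u>425)&(u<500)&(v>165)&(v<270)
H,S,V=[hsv[...,i].astype(int) for i in range(3)]
C={}
for n,m in dict(red=(H<8)|(H>172),yellow=(H>18)&(H<35),blue=(H>105)&(H<130)).items():
    m=m&box&(S>140)&(V>80); q=P[m]; q=q[(abs(q[:,2]-67)<3)]
    c=[(q[:,i].min()+q[:,i].max())/2 for i in range(2)]
    C[n]=np.array(c);print(n,m.sum(),len(q),q.mean(0).round(1),np.ptp(q,0).round(1),np.round(c,1))
# housing top
m=(abs(P[...,2]-65)<4)&(u>300)&(u<520)&(v>110)&(v<290)&(V>130)&(S<60)
r=cv2.minAreaRect(P[m][:,:2].astype(np.float32));print('house',m.sum(),r,P[m][:,2].mean())
m=(P[...,2]>40)&(P[...,2]<75)&(u>300)&(u<520)&(v>110)&(v<290)
print('heater',cv2.minAreaRect(P[m][:,:2].astype(np.float32)))
m=(P[...,2]>112)&(P[...,2]<135)&(u>350)&(u<430)&(v>180)&(v<245)
q=P[m];print('fin',m.sum(),q.mean(0),cv2.minAreaRect(q[:,:2].astype(np.float32)))
d=C['blue']-C['yellow'];print(np.linalg.norm(d)); 
# yellow is left(+y)
d=-d/np.linalg.norm(d);x=np.array([d[1],-d[0]]);print('yaw',np.degrees(np.arctan2(x[1],x[0])),'well',C['red']+103*x)
Z=np.load('scene0.npz');P,I=Z['P'],Z['I'];v,u=np.mgrid[:400,:640]
for n,b in dict(bottle=(218,242,230,268),tape=(408,443,183,212),orange=(338,358,172,208)).items():
    q=P[b[2]:b[3],b[0]:b[1]].reshape(-1,3);q=q[q[:,2]>12];print(n,np.median(q,0).round(),q.min(0).round(),q.max(0).round())
E
```

```text
red 291 225 [455.3  51.4  66.2] [19.9 21.3  4.2] [455.2  51.6]
yellow 260 197 [465.7  91.5  66.3] [20.  20.   4.1] [465.6  92.1]
blue 298 244 [444.9  10.8  66.3] [20.3 19.4  4.4] [444.2  11.2]
house 10898 ((554.4209594726562, 26.093673706054688), (149.740966796875, 130.24234008789062), 75.47250366210938) 64.64104953597838
heater ((520.7152709960938, 34.43550109863281), (150.41705322265625, 199.9651336669922), 75.5188980102539)
fin 532 [554.83726552  24.12214868 122.31975452] ((553.87646484375, 25.651216506958008), (12.94640827178955, 35.62907409667969), 74.36100769042969)
83.67611853648091
yaw -14.793119146071597 well [554.82164439  25.25328138]
bottle [501. 294.  66.] [-442.  265.   12.] [532. 587. 942.]
tape [ 440. -326.   24.] [-442. -388.   12.] [527. 587. 942.]
orange [ 563. -111.   58.] [-442. -154.   12.] [585. 587. 942.]
```

Request:
servo_tool --rotation '[[0,0,0],[0,0,0],[0,0,0],[0,0,0],[0,0,0],[0,0,0],[0,0,0],[0,0,0]]' --slide '[[-0.3,0.09,0],[-0.6,0.18,0],[-0.8485,0.2575,-0.1],[-0.8485,0.2575,-0.3],[-0.8485,0.2575,-0.5],[-0.8485,0.2575,-0.57],[-0.8485,0.2575,-0.57],[-0.8485,0.2575,-0.57]]' --grip '[-1,-1,-1,-1,-1,-1,-1,-1]'

```text
clock: 1.15
position: [455.9, 51.8, 83.0]
ee_rot: [0.707, -0.707, 0.0, -0.001]
contact_force: [0.1, 0.2, 0.6]
gripper_width: -0.1
grasp_force: 0.0
```

```bash
python3 - <<'E'
from h import *
s=read_state();print(s['clock'],s['position'],s['gripper_width'],s['contact_force'])
d=cam('side');save(d,'side1.png');P=cloud(d)
w=cam('wrist')
a=np.vstack([d['image'][50:340],w['image'][:290]]);cv2.imwrite('pics/a.png',a[:,:,::-1])
E
```

```text
1.15 [455.91994636  51.75006493  82.98678379] -0.06610972346867557 [0.08849866 0.23758548 0.56544048]
```

View pics/a.png

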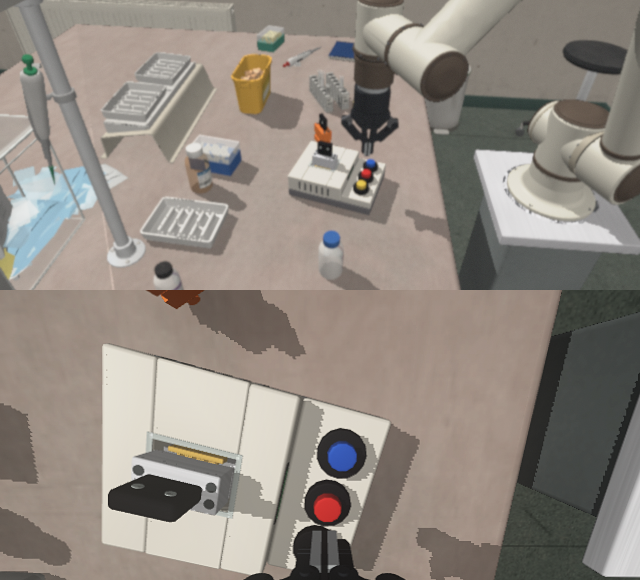

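The side view shows the shut fingers standing over the red key. In the wrist view (lower half) the tip at about (325,535) lines up with red at (327,508). Pressing red.

Request:
servo_tool --rotation '[[0,0,0],[0,0,0],[0,0,0],[0,0,0],[0,0,0]]' --slide '[[0,0,-0.05],[0,0,-0.09],[0,0,-0.11],[0,0,-0.11],[0,0,-0.11]]' --grip '[-1,-1,-1,-1,-1]'

```text
clock: 1.88
position: [455.5, 51.6, 60.4]
ee_rot: [0.707, -0.707, 0.0, -0.0]
contact_force: [1.4, 0.4, -0.1]
gripper_width: -0.1
grasp_force: 0.0
```

```bash
python3 - <<'E'
from h import *
s=read_state();print(s['position'],s['contact_force'],s['wrist_torque'])
d=cam('wrist');a=d['image'];P=cloud(d)
hsv=cv2.cvtColor(a,cv2.COLOR_RGB2HSV);H,S,V=[hsv[...,i].astype(int) for i in range(3)]
for n,m in dict(red=(H<8)|(H>172),yellow=(H>18)&(H<35),blue=(H>105)&(H<130)).items():
    m=m&(S>140)&(V>80); q=P[m]; q=q[(abs(q[:,2]-63)<9)&(q[:,0]<500)];print(n,len(q),np.percentile(q[:,2],[50,90]) if len(q) else 0, q.mean(0) if len(q) else 0)
cv2.imwrite('pics/b.png',cv2.resize(a[120:400,160:520],None,fx=2,fy=2)[:,:,::-1])
E
```

```text
[455.4601421   51.58643672  60.38542973] [ 1.41116713  0.36261815 -0.06112153] [-0.06624535  0.04709281 -0.01529486]
red 689 [66.27408806 67.27097635] [454.38504523  48.53590643  65.41042065]
yellow 0 0 0
blue 859 [66.45640874 67.39957465] [444.11405508  10.37710771  66.15799412]
```

View pics/b.png

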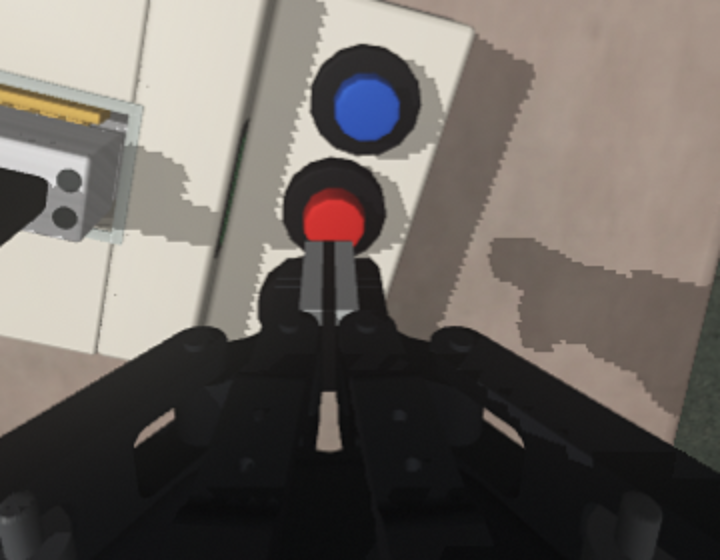

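The red key at (333,220) is still up, at a measured height of 66 mm, and there's no force yet. The tip therefore isn't fully on it, so I lower further in small steps.

Request:
servo_tool --rotation '[[0,0,0],[0,0,0]]' --slide '[[0,0,-0.02],[0,0,-0.02]]' --grip '[-1,-1]'

```text
clock: 2.17
position: [455.0, 51.4, 56.1]
ee_rot: [-0.707, 0.707, 0.0, -0.0]
contact_force: [-0.2, 0.1, 0.0]
gripper_width: -0.4
grasp_force: 0.0
```

```bash
python3 - <<'E'
from h import *
s=read_state();print(s['position'],s['contact_force'])
d=cam('wrist');a=d['image'];P=cloud(d)
hsv=cv2.cvtColor(a,cv2.COLOR_RGB2HSV);H,S,V=[hsv[...,i].astype(int) for i in range(3)]
m=((H<8)|(H>172))&(S>140)&(V>80); q=P[m]; q=q[(abs(q[:,2]-63)<9)&(q[:,0]<500)];print(len(q),np.percentile(q[:,2],[50,90]))
# finger tip points: gray pixels around (310..340,240..275)
v,u=np.mgrid[:400,:640]
for r in range(232,290,6): print(r,P[r,314].round(1),P[r,332].round(1),d['image'][r,314])
E
```

```text
[455.04459108  51.43115696  56.06578972] [-0.24544131  0.10539041  0.03726062]
639 [66.22942056 67.22938686]
232 [462.3  49.1  65.8] [450.3  48.8  66.5] [210  55  52]
238 [462.3  53.1  66.8] [450.3  53.1  66.8] [206  52  49]
244 [461.   40.8  98.9] [451.3  39.9 100.5] [95 94 94]
250 [460.8  40.5 106.1] [451.5  40.6 106. ] [93 92 92]
256 [460.6  40.7 111.8] [451.7  39.9 113.2] [93 93 92]
262 [460.4  40.9 117.2] [451.8  40.7 117.5] [92 91 91]
268 [460.2  40.8 122.5] [451.9  40.7 122.7] [91 91 90]
274 [460.   40.3 128.1] [452.   41.3 126.6] [100 100  99]
280 [459.8  39.3 134. ] [452.2  39.3 134. ] [31 29 29]
286 [459.7  39.5 137.8] [452.3  39.4 137.9] [29 28 28]
```

```bash
python3 - <<'E'
from h import *
s=read_state();print(s['position'])
d=cam('side');a=d['image'];P=cloud(d)
m=(np.hypot(P[...,0]-455,P[...,1]-51.5)<22)&(P[...,2]>45)
v,u=np.nonzero(m)
print(u.min(),u.max(),v.min(),v.max())
for z in range(56,150,4):
    k=m&(abs(P[...,2]-z)<2); print(z,k.sum(),P[k].mean(0).round(1) if k.sum() else '',a[k].mean(0).round() if k.sum() else '')
cv2.imwrite('pics/c.png',cv2.resize(a[100:290,270:450],None,fx=3,fy=3)[:,:,::-1])
E
```

```text
[455.15243852  51.45290147  56.17098001]
355 391 54 233
56 21 [452.5  63.2  56.6] [68. 59. 51.]
60 69 [453.2  57.7  59.7] [77. 52. 51.]
64 16 [450.7  60.1  63.9] [138.  41.  40.]
68 37 [452.3  53.5  68.5] [191.  60.  57.]
72 11 [452.9  52.1  71. ] [194.  67.  64.]
76 0  
80 0  
84 0  
88 0  
92 0  
96 0  
100 12 [453.   60.9  99.8] [89. 92. 98.]
104 16 [453.   59.7 103.6] [81. 86. 95.]
108 17 [455.6  59.6 107.9] [78. 79. 82.]
112 18 [452.4  59.6 112. ] [84. 84. 86.]
116 16 [454.3  58.7 115.5] [81. 80. 79.]
120 17 [455.1  59.9 119.7] [85. 85. 85.]
124 22 [455.4  59.  124.4] [82. 81. 80.]
128 12 [453.7  59.4 127.9] [81. 80. 79.]
132 23 [451.6  56.8 131.6] [70. 68. 68.]
136 16 [455.4  59.3 135.8] [57. 56. 56.]
140 28 [453.4  61.  139.9] [41. 42. 43.]
144 25 [454.5  59.3 144.2] [47. 47. 48.]
148 37 [456.9  56.5 148.1] [50. 49. 50.]
```

View pics/c.png

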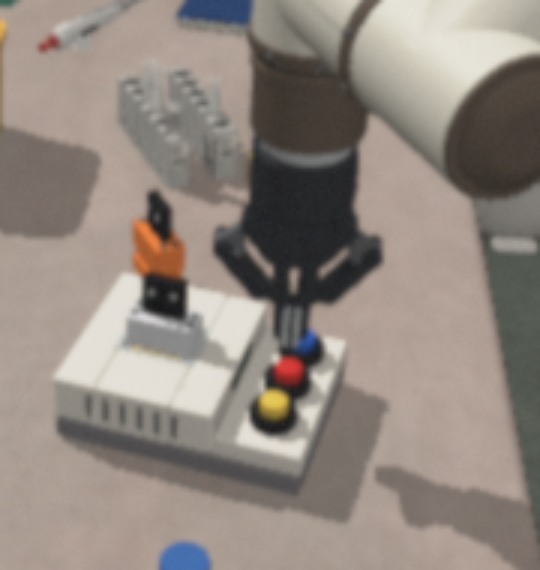

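The red key is up at about (290,370) in this crop, and the tips end well above it. Both cameras put the real tips about 41 mm behind the reported TCP along the tool axis. I go by the measured tip and descend until I feel contact.

Request:
servo_tool --rotation '[[0,0,0],[0,0,0],[0,0,0]]' --slide '[[0,0,-0.06],[0,0,-0.13],[0,0,-0.13]]' --grip '[-1,-1,-1]'

```text
clock: 2.65
position: [454.9, 51.4, 29.5]
ee_rot: [0.707, -0.707, -0.0, 0.001]
contact_force: [-0.1, 1.7, 3.2]
gripper_width: -0.5
grasp_force: 1.4
```

Request:
servo_tool --rotation '[[0,0,0],[0,0,0]]' --slide '[[0,0,-0.03],[0,0,-0.03]]' --grip '[-1,-1]'

```text
clock: 2.9
position: [455.3, 51.5, 25.9]
ee_rot: [0.707, -0.707, 0.0, 0.0]
contact_force: [-4.7, 1.1, 15.3]
gripper_width: 0.1
grasp_force: 7.7
```

Contact came at about 32 mm reported, and the key bottomed at about 26 mm with 15 N. I hold, release, then press yellow the same way.

Request:
servo_tool --rotation '[[0,0,0],[0,0,0],[0,0,0],[0,0,0],[0,0,0],[0,0,0],[0,0,0],[0,0,0]]' --slide '[[0,0,0],[0,0,0.12],[0.052,0.201,0.12],[0.052,0.201,0.12],[0.052,0.201,0.05],[0.052,0.201,0.02],[0.052,0.201,0],[0.052,0.201,0]]' --grip '[-1,-1,-1,-1,-1,-1,-1,-1]'

```text
clock: 3.9
position: [464.8, 91.0, 25.8]
ee_rot: [0.707, -0.707, -0.0, 0.001]
contact_force: [-7.8, 0.7, 20.0]
gripper_width: -0.4
grasp_force: 9.6
```

Request:
servo_tool --rotation '[[0,0,0],[0,0,0],[0,0,0],[0,0,0],[0,0,0],[0,0,0],[0,0,0],[0,0,0]]' --slide '[[0,0,0],[0,0,0.15],[-0.04,-0.15,0.15],[-0.106,-0.404,0.15],[-0.106,-0.404,0.15],[-0.106,-0.404,0.05],[-0.106,-0.404,0.01],[-0.106,-0.404,0]]' --grip '[-1,-1,-1,-1,-1,-1,-1,-1]'

```text
clock: 4.9
position: [444.3, 10.4, 25.6]
ee_rot: [0.708, -0.706, 0.0, 0.002]
contact_force: [-8.4, -1.7, 28.4]
gripper_width: 0.1
grasp_force: 14.0
```

Request:
servo_tool --rotation '[[0,0,0],[0,0,0]]' --slide '[[0,0,0],[0,0,0]]' --grip '[-1,-1]'

```text
clock: 5.15
position: [444.3, 10.5, 25.8]
ee_rot: [0.708, -0.707, 0.0, 0.001]
contact_force: [-4.2, -2.4, 15.7]
gripper_width: 0.2
grasp_force: 8.4
```

All three keys are pressed. Now I rise, open, turn to the fin's axes and stop above it.

Request:
servo_tool --rotation '[[0,0,0],[0,0,0],[0,0,0.03],[0,0,0.06],[0,0,0.09],[0,0,0.12],[0,0,0.15],[0,0,0.18]]' --slide '[[0,0,0.15],[0,0,0.4],[0,0,0.65],[0.15,0.02,0.65],[0.3,0.04,0.65],[0.45,0.06,0.65],[0.5525,0.073,0.65],[0.5525,0.073,0.65]]' --grip '[-1,-1,1,1,1,1,1,1]'

```text
clock: 6.15
position: [556.1, 26.0, 153.2]
ee_rot: [0.976, -0.218, -0.001, 0.0]
contact_force: [-0.2, -0.3, -0.6]
gripper_width: 85.2
grasp_force: 0.0
```

Request:
servo_tool --rotation '[[0,0,0.0294],[0,0,0.0294],[0,0,0.0294]]' --slide '[[0,0,-0.1],[0,0,-0.1],[0,0,-0.1]]' --grip '[1,1,1]'

```text
clock: 6.52
position: [555.2, 25.7, 134.6]
ee_rot: [0.991, -0.131, 0.0, 0.0]
contact_force: [0.3, 0.8, 0.5]
gripper_width: 85.3
grasp_force: 0.0
```

```bash
python3 - <<'E'
from h import *
s=read_state();p=np.array(s['position']);Rm=R.from_quat(s['ee_rot']).as_matrix();print(s['clock'],p,Rm.round(3).tolist(),s['gripper_width'])
d=cam('wrist');P=cloud(d);a=d['image'];save(d,'w2.png')
m=(np.hypot(P[...,0]-554.6,P[...,1]-25.2)<30)&(abs(P[...,2]-124.5)<4)&(a.max(-1)<90)
q=P[m];print(m.sum(),q[:,2].mean(),cv2.minAreaRect(q[:,:2].astype(np.float32)))
L=(P-p)@Rm
for sg in(1,-1):
    k=(L[...,1]*sg>30)&(L[...,1]*sg<62)&(abs(L[...,0])<13)&(L[...,2]>-130)&(L[...,2]<30)
    q=L[k];print(sg,len(q), q.max(0).round(1) if len(q) else '', q[:,1].min() if len(q) else '')
b=cam('side');P=cloud(b)
k=(np.hypot(P[...,0]-p[0],P[...,1]-p[1])<65)&(P[...,2]>135);L=((P-p)@Rm)[k];print('side L z pct',np.percentile(L[:,2],[95,98,99,100]))
E
```

```text
6.525 [555.23099852  25.6847508  134.5924802 ] [[0.966, -0.26, 0.0], [-0.26, -0.966, -0.0], [0.0, 0.0, -1.0]] 85.33678095243968
675 124.10005244157816 ((554.3738403320312, 26.626361846923828), (11.450607299804688, 35.42616653442383), 75.33585357666016)
1 7585 [ 13.   62.  -47.6] 30.344206300340236
-1 7224 [ 13.  -30.  -46.9] -61.99999939440053
side L z pct [-80.69871238 -64.2095865  -58.97950866 -50.85570556]
```

View pics/w2.png

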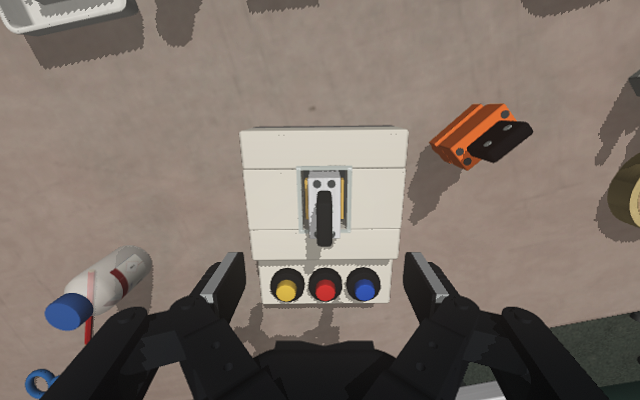

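The wrist view has the fin at (325,218) midway between the fingers and lined up with them, with the keys in front. The tips sit 35 mm behind the reported TCP when shut and 48 mm when open, both consistent. I go down and grip.

Request:
servo_tool --rotation '[[0,0,0],[0,0,0],[0,0,0],[0,0,0],[0,0,0],[0,0,0],[0,0,0],[0,0,0]]' --slide '[[-0.002,0.003,-0.15],[-0.002,0.003,-0.3],[-0.002,0.003,-0.37],[-0.002,0.003,-0.37],[-0.002,0.003,-0.37],[-0.002,0.003,-0.37],[-0.002,0.003,-0.37],[-0.002,0.003,-0.37]]' --grip '[1,1,1,1,-1,-1,-1,-1]'

```text
clock: 7.62
position: [554.7, 26.1, 60.7]
ee_rot: [0.991, -0.13, 0.0, -0.0]
contact_force: [-0.6, -0.9, 1.1]
gripper_width: 12.3
grasp_force: 1.3
```

Request:
servo_tool --rotation '[[0,0,0],[0,0,0],[0,0,0],[0,0,0]]' --slide '[[0,0,0],[0,0,0],[0,0,0],[0,0,0]]' --grip '[-1,-1,-1,-1]'

```text
clock: 8.12
position: [554.8, 26.1, 60.8]
ee_rot: [0.992, -0.13, 0.0, -0.0]
contact_force: [-2.1, -0.4, 5.0]
gripper_width: 10.9
grasp_force: 59.4
```

Request:
servo_tool --rotation '[[-0.0077,0.002,0],[-0.0154,0.004,0],[-0.0231,0.0061,0],[-0.0308,0.0081,0],[-0.0308,0.0081,0],[-0.0308,0.0081,0]]' --slide '[[0.0019,0.0073,-0.0002],[0.0038,0.0146,-0.0008],[0.0057,0.0219,-0.0017],[0.0076,0.0291,-0.003],[0.0076,0.0291,-0.003],[0.0076,0.0291,-0.003]]' --grip '[-1,-1,-1,-1,-1,-1]'

```text
clock: 8.88
position: [556.1, 31.1, 60.5]
ee_rot: [0.986, -0.129, -0.013, 0.1]
contact_force: [-0.2, -2.4, 6.8]
gripper_width: 11.1
grasp_force: 59.7
```

```bash
cat > st.py <<'E'
from h import *
s=read_state();p=np.array(s['position']);Rm=R.from_quat(s['ee_rot']).as_matrix()
z=-Rm[:,2];yh=np.array([.254,.967,0])
foot_axis=p-z*30.3
print(s['clock'],p.round(1),'lean',round(float(np.arcsin(z@yh)),3),'xlean',round(float(z@np.array([.967,-.254,0])),3),'axis',foot_axis.round(1),np.round(s['contact_force'],1),np.round(s['wrist_torque'],2),s['gripper_width'],s['grasp_force'])
E
python3 st.py
```

```text
8.875 [556.1  31.1  60.5] lean 0.202 xlean -0.0 axis [554.6  25.2  30.8] [-0.2 -2.4  6.8] [-0.73  0.22  0.07] 11.052182982412972 59.73155200481415
```

Request:
servo_tool --rotation '[[0.0077,-0.002,0],[0.0154,-0.004,0],[0.0231,-0.0061,0],[0.0308,-0.0081,0],[0.0385,-0.0101,0],[0.0462,-0.0122,0],[0.0539,-0.0142,0],[0.0616,-0.0162,0]]' --slide '[[-0.0019,-0.0073,0.0013],[-0.0038,-0.0146,0.0022],[-0.0057,-0.0219,0.0028],[-0.0076,-0.0291,0.003],[-0.0095,-0.0364,0.0028],[-0.0114,-0.0437,0.0022],[-0.0133,-0.051,0.0013],[-0.0152,-0.0582,0]]' --grip '[-1,-1,-1,-1,-1,-1,-1,-1]'

```text
clock: 9.88
position: [553.9, 21.1, 60.4]
ee_rot: [0.986, -0.129, 0.014, -0.1]
contact_force: [-1.1, 3.3, 8.8]
gripper_width: 10.9
grasp_force: 59.9
```

Request:
servo_tool --rotation '[[0,0,0],[0,0,0]]' --slide '[[0,0,0],[0,0,0]]' --grip '[-1,-1]'

```text
clock: 10.12
position: [553.8, 20.7, 60.6]
ee_rot: [0.986, -0.129, 0.013, -0.1]
contact_force: [-2.8, 1.9, 6.6]
gripper_width: 10.9
grasp_force: 59.7
```

```bash
python3 st.py; python3 - <<'E'
from h import *
d=cam('wrist');a=d['image'];cv2.imwrite('pics/w3.png',cv2.resize(a[130:300,220:430],None,fx=3,fy=3)[:,:,::-1])
E
```

```text
10.125 [553.8  20.7  60.6] lean -0.201 xlean -0.002 axis [555.4  26.6  30.9] [-2.8  1.9  6.6] [0.33 0.45 0.17] 10.882612851809661 59.741660356521606
```

View pics/w3.png

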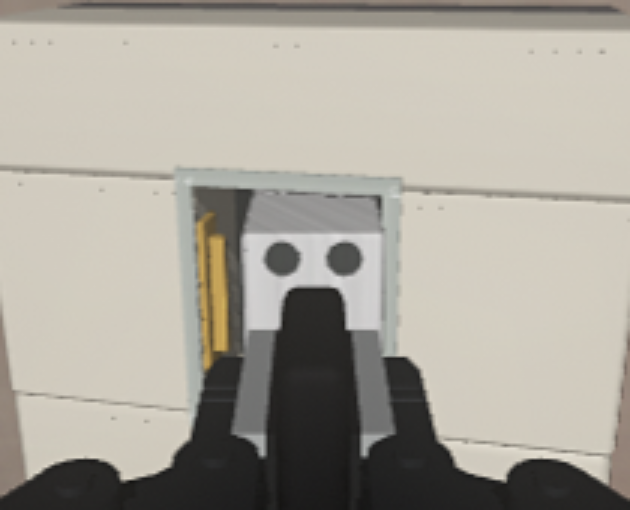

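The view shows the block leaning right against the rim, with a gap and the brass clip visible on its left at about (212,290). I bring it upright, then test with a small lift.

Request:
servo_tool --rotation '[[-0.0077,0.002,0],[-0.0154,0.004,0],[-0.0231,0.0061,0],[-0.0308,0.0081,0],[-0.0308,0.0081,0],[-0.0308,0.0081,0],[-0.0308,0.0081,0]]' --slide '[[-0.0,0.0073,0.0013],[0.0038,0.0146,0.0022],[0.0057,0.0219,0.0028],[0.0076,0.0291,0.003],[0.0076,0.0291,0.003],[0.0076,0.0291,0.013],[0.0076,0.0291,0.013]]' --grip '[-1,-1,-1,-1,-1,-1,-1]'

```text
clock: 11.05
position: [553.6, 25.9, 61.3]
ee_rot: [0.991, -0.131, -0.001, 0.0]
contact_force: [-0.1, 0.4, -2.5]
gripper_width: 11.3
grasp_force: 58.7
```

```bash
python3 st.py
```

```text
11.05 [553.6  25.9  61.3] lean 0.0 xlean 0.002 axis [553.6  25.9  31. ] [-0.1  0.4 -2.5] [0.01 0.02 0.03] 11.25526215003645 58.67590069770813
```

Request:
servo_tool --rotation '[[0,0,0],[0,0,0],[0,0,0]]' --slide '[[0,0,0.015],[0,0,0.03],[0,0,0.03]]' --grip '[-1,-1,-1]'

```text
clock: 11.42
position: [554.8, 26.1, 68.6]
ee_rot: [0.991, -0.13, 0.0, -0.0]
contact_force: [-2.3, -0.2, -3.3]
gripper_width: 10.8
grasp_force: 58.7
```

Only the block's weight shows, so it's free. Lifting out.

Request:
servo_tool --rotation '[[0,0,0],[0,0,0],[0,0,0],[0,0,0],[0,0,0],[0,0,0],[0,0,0],[0,0,0]]' --slide '[[0,0,0.05],[0,0,0.1],[0,0,0.15],[0,0,0.2],[0,0,0.25],[0,0,0.31],[0,0,0.33],[0,0,0.33]]' --grip '[-1,-1,-1,-1,-1,-1,-1,-1]'

```text
clock: 12.42
position: [554.6, 26.2, 134.6]
ee_rot: [0.991, -0.13, 0.0, -0.0]
contact_force: [0.1, -0.0, -2.9]
gripper_width: 11.1
grasp_force: 58.7
```

Request:
servo_tool --rotation '[[0,0,0],[0,0,0],[0,0,0],[0,0,0]]' --slide '[[0,0,0],[0,0,0],[0,0,0],[0,0,0]]' --grip '[-1,-1,-1,-1]'

```text
clock: 12.92
position: [554.5, 26.1, 134.2]
ee_rot: [0.991, -0.13, -0.0, 0.0]
contact_force: [-0.2, -0.6, -3.0]
gripper_width: 11.1
grasp_force: 58.7
```

```bash
python3 st.py; python3 - <<'E'
from h import *
d=cam('side');a=d['image'];cv2.imwrite('pics/c4.png',cv2.resize(a[100:290,250:450],None,fx=3,fy=3)[:,:,::-1])
E
```

```text
12.925 [554.5  26.1 134.2] lean 0.0 xlean 0.0 axis [554.5  26.1 103.9] [-0.2 -0.6 -3. ] [-0.04 -0.03  0.04] 11.142220054230519 58.6683064699173
```

View pics/c4.png

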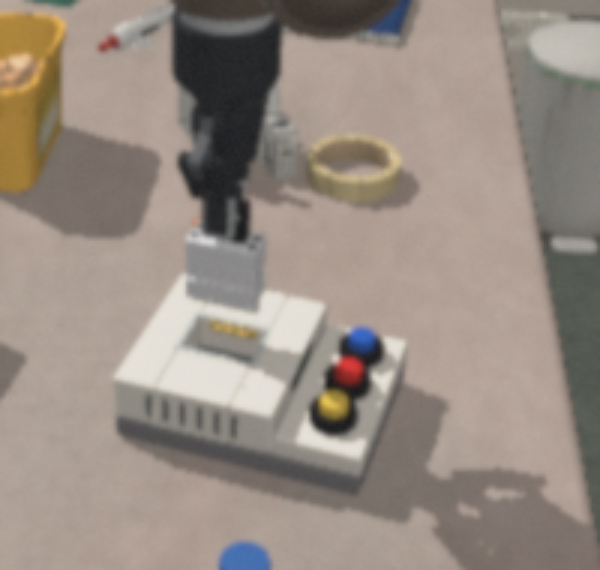

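The block hangs upright above its well, with its body at (225,270) and the mouth at (230,335). The foot is about 34 mm above the rim, and all three keys are up.

```bash
python3 -c "
from bench import job_done;print(job_done())"
```

```text
the job is handed in; nothing more can be done
None
```

I pressed the keys red, yellow, blue, rocked the block loose and lifted it out; it is held upright about 34 mm above the rim, and the job is handed in (no verdict was returned).

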